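# Find the loose vent cap on the battery and press it home

## Task

The cells of this battery have just been topped up, and one of the four push-in vent caps was not pushed home: it rocks when you press on it. Press the caps with a fingertip to find the one that rocks, and press that one down until it sits level and fully home like the others. The caps are only plastic, so do not press brutally, do not pull any cap up, and leave the things on and around the battery where they are.

Things in the scene. Friction and masses are not known exactly. Their poses are not given: they have to be found in the camera images.
- battery: black four-cell battery, 181 mm (its x) by 260 mm (its y), flat lid 250 mm above the bench; heavy, does not move. Origin at the centre of its underside on the bench, z up. The four vent caps stand in a row along its y, 20 mm to the -x side of its middle, 62 mm apart. Two terminal posts, 25 mm high, stand on the lid at x = +58 mm, y = +-103 mm
- vent_1: collar of one of the four vents, 53 mm across, 4 mm high, fixed on the lid; origin at its centre on the lid (250 mm above the bench), z up. On it sits a grey push-in cap 48 mm across, 12 mm high, flat on top (40 mm flat). Home: cap top 16 mm above this origin. Loose: 5 mm higher, tilted up to 0.07 rad. Which vent has the loose cap changes from run to run
- cap_1 (a joint): how far the middle of the cap of vent_1 has gone down since the start, in m: 0 at first for every cap, loose or not; negative if pulled up. A cap that is home does not move under a finger. The loose one rocks to any side (to 0.1 rad) under 1 to 2 N at its edge, slides down at about 9 N, stays where it is left and is home at 0.005, where it no longer rocks
- vent_2: collar of one of the four vents, 53 mm across, 4 mm high, fixed on the lid; origin at its centre on the lid (250 mm above the bench), z up. On it sits a grey push-in cap 48 mm across, 12 mm high, flat on top (40 mm flat). Home: cap top 16 mm above this origin. Loose: 5 mm higher, tilted up to 0.07 rad. Which vent has the loose cap changes from run to run
- cap_2 (a joint): how far the middle of the cap of vent_2 has gone down since the start, in m: 0 at first for every cap, loose or not; negative if pulled up. A cap that is home does not move under a finger. The loose one rocks to any side (to 0.1 rad) under 1 to 2 N at its edge, slides down at about 9 N, stays where it is left and is home at 0.005, where it no longer rocks
- vent_3: collar of one of the four vents, 53 mm across, 4 mm high, fixed on the lid; origin at its centre on the lid (250 mm above the bench), z up. On it sits a grey push-in cap 48 mm across, 12 mm high, flat on top (40 mm flat). Home: cap top 16 mm above this origin. Loose: 5 mm higher, tilted up to 0.07 rad. Which vent has the loose cap changes from run to run
- cap_3 (a joint): how far the middle of the cap of vent_3 has gone down since the start, in m: 0 at first for every cap, loose or not; negative if pulled up. A cap that is home does not move under a finger. The loose one rocks to any side (to 0.1 rad) under 1 to 2 N at its edge, slides down at about 9 N, stays where it is left and is home at 0.005, where it no longer rocks
- vent_4: collar of one of the four vents, 53 mm across, 4 mm high, fixed on the lid; origin at its centre on the lid (250 mm above the bench), z up. On it sits a grey push-in cap 48 mm across, 12 mm high, flat on top (40 mm flat). Home: cap top 16 mm above this origin. Loose: 5 mm higher, tilted up to 0.07 rad. Which vent has the loose cap changes from run to run
- cap_4 (a joint): how far the middle of the cap of vent_4 has gone down since the start, in m: 0 at first for every cap, loose or not; negative if pulled up. A cap that is home does not move under a finger. The loose one rocks to any side (to 0.1 rad) under 1 to 2 N at its edge, slides down at about 9 N, stays where it is left and is home at 0.005, where it no longer rocks
- grease_jar: small white round tub of terminal grease, 38 mm across, 34 mm high, standing on the battery lid behind the caps; origin at the centre of its foot; to be left alone
- terminal_boot: dark red rubber terminal cover, a stepped round plug 27 mm across at the foot, 26 mm high, standing on the battery lid behind the caps; origin at the centre of its foot; to be left alone
- wrench: steel spanner 170 mm long lying on the bench beside the battery; origin at its middle on the bench; to be left alone
- post_brush: brush 170 mm long lying on the bench beside the battery; origin at its middle on the bench; to be left alone
- hydrometer: glass acid tester with a black bulb, 230 mm long, lying on the bench beyond the battery; origin under its middle; to be left alone
- funnel: grey plastic funnel standing mouth down on the bench, 90 mm across, 95 mm high; origin at the centre of its mouth, on the bench; to be left alone
- water_jug: translucent water jug 100 x 120 mm, 210 mm high, standing on the bench; origin at the centre of its foot; to be left alone

How it is judged:
By the outcome, as a careful person would: the job done as asked, in the order asked, and still so for the second after the job is handed in, with the robot touching nothing.
It also fails if it takes over 59 s, if anything falls off the work surface, if the arm or the gripper's body presses on something with over 40 N, if the wrist force passes 120 N, or if a joint passes its speed limit or range.

## Robot

A 6-joint arm with a two-finger parallel gripper is mounted at the origin on the work surface. World frame = base frame: x ahead of the robot, y to its left, z up, the work surface at z = 0. Lengths are in m, angles in rad, forces in N, time in s.
With the tool pointing down it reaches from about 0.375 to 0.9 m from the base axis. Payload 3.1 kg.
Tool frame: the origin (TCP) lies midway between the tips of the shut fingers; the grasp point (between the pads) lies robot.grip_depth behind it (robot.grip_depth is the distance from the TCP to the grasp point, in m); z points along the fingers, y is the line along which they close (so a half turn about z gives the same grasp; the last joint's range is limited). The gripper opens to 87 mm and grips with 3 to 60 N. Pads are 19 mm wide; open, the fingers measure 117 mm over their backs; the gripper's body (75 mm by 190 mm) begins 51 mm behind the grasp point.
Start: joints at [-1.526, 0.527, 1.433, -0, 1.181, -0.178], TCP at [0.138, -0.61, 0.223] pointing down, gripper open.
Joint ranges: [-3.08, 3.08], [-0.75, 2.2], [0.22, 2.44], [-1.43, 4.57], [0, 2.65], [-2.85, 2.85]. Speed limits (rad/s): [2.79, 2.79, 3.14, 3.14, 3.14, 3.14].

## Interface

Orientations are given as a unit quaternion [x, y, z, w].
In Python, from rig import robot, camrig, probe_bus gives the robot as it stands (robot), with the cameras (camrig) and the readings (probe_bus).
- The arm moves only by the shell command python3 nudge.py 'ROWS' [OPENING] [FORCE]. ROWS is a JSON list that holds a single list of rows (three levels of brackets), with 1 to 20 rows, each of 4 numbers: dx, dy, dz in m, then a turn about the tool's z in rad; each row shifts and turns the commanded pose from where the row before left it, along the tool's axes as they then stand; what a row does not reach is not made up. A row lasts 1/12 s, in which the tool goes at most 0.0417 m and 0.125 rad, less where a joint would pass 70% of its speed; a pose out of reach is approached as far as the arm can. OPENING is the finger opening in m, set as the command begins (- or left out keeps the last). The fingers move at their own pace and stop on an object; FORCE is the grip in N (left out, the last holds). Time passes only in rows, so rows that do not move let the fingers close. It prints the time, the measured TCP pose, the force, the opening and the grip force at its end. Input that does not fit is refused with a message, and nothing moves.
- probe_bus.get_obs(): the state, without advancing time (a new reading comes with each control period).
- camrig.camera(name): name is "scene" or "side" or "wrist"; returns a dict with "img" (480x640x3 uint8, red, green, blue), "fx", "fy", "cx", "cy" (pixels), "xyz" and "attitude" of the camera in the world. Camera axes: x right, y down, z forward; pixel columns grow to the right and rows downward; lengths in m; the calibration is good to about 2 mm. The wrist camera is an equidistant fisheye: a pixel r from the principal point sees the ray r / f radians off the axis. A picture is of the moment at which its call begins. There is no depth.
- robot.hand_in(): hands the job in; it is judged then, once.
The state is a dict: "time": time; "q": joint angles; "joint_velocities": joint speeds; "joint_torque": joint torques, N m; "position": TCP position; "tool_rot": TCP orientation; "ft_force": force on the tool from outside, world axes, zero at the start; "moment": the same for the moment, N m; "grip_width": finger opening in m; "grip_force": force on a finger pad.
Only numpy, scipy, OpenCV 4.12 (cv2) and the standard library are available. Lean on these libraries where they do the work, as an engineer would, in place of code of your own. Each camera call takes 0.05 s, during which the arm holds its last target. There are 200 camera calls.

## Working session

There is one attempt and no reset: what is moved stays moved. The work goes in short steps, Python scripts to look and compute and a shell command to move; the robot and the scene stay as the last step left them, time stands still between calls to the robot, and variables do not carry over. Pictures are saved under pics/ and viewed, at most 10 in all, crops included, and the job is handed in when it is done.

```bash
ls; mkdir -p pics; cat > h.py <<'E'
import numpy as np, cv2
from scipy.spatial.transform import Rotation as R
from rig import robot, camrig, probe_bus
def snap(n,f):
    c=camrig.camera(n); cv2.imwrite(f'pics/{f}.png',c['img'][:,:,::-1]); np.save(f'pics/{f}.npy',{k:v for k,v in c.items()},allow_pickle=True); return c
def load(f): return np.load(f'pics/{f}.npy',allow_pickle=True).item()
def rot(a):
    a=np.array(a); return R.from_quat(a).as_matrix() if a.size==4 else a.reshape(3,3)
def ray(c,u,v,fish=False):
    x=(u-c['cx'])/c['fx']; y=(v-c['cy'])/c['fy']
    if fish:
        r=np.hypot(x,y); s=np.sinc(r/np.pi); d=np.array([x*s,y*s,np.cos(r)])
    else: d=np.array([x,y,1.])
    d=rot(c['attitude'])@d; return np.array(c['xyz']),d/np.linalg.norm(d)
def plane(c,u,v,z,fish=False):
    o,d=ray(c,u,v,fish); return o+d*(z-o[2])/d[2]
def tri(*L):
    A=0;b=0
    for o,d in L:
        P=np.eye(3)-np.outer(d,d); A=A+P; b=b+P@o
    p=np.linalg.solve(A,b); return p,[np.linalg.norm((np.eye(3)-np.outer(d,d))@(p-o)) for o,d in L]
E
python3 - <<'E'
from h import *
for n in ['scene','side','wrist']:
    c=snap(n,n+'0'); print(n,c['fx'],c['cx'],c['cy'],c['xyz'],c['attitude'])
o=probe_bus.get_obs(); print(o)
E
```

```text
nudge.py
pics
rig.py
scene 525.7333323865942 320.9781176208805 241.61045698661613 [1.23857635 0.20226729 1.20420388] [ 0.56884496  0.76848346 -0.2350894  -0.1748758 ]
side 436.6321698970856 320.71879026832613 240.09295946421864 [0.32863769 0.77208255 1.1901789 ] [-0.12953734  0.93548661 -0.32417701  0.05471875]
wrist 371.64829954431775 322.3632020625516 238.33432565787263 [ 0.21031723 -0.59141981  0.38346757] [ 0.77453658 -0.61752297 -0.08548232  0.10701044]
{'time': 0.15, 'q': array([-1.52651336e+00,  5.28237373e-01,  1.43362320e+00, -1.48111499e-05,
        1.18136731e+00, -1.78477445e-01]), 'joint_velocities': array([-0.00034462, -0.00417166, -0.00322477, -0.00115985, -0.00021072,
        0.00047579]), 'joint_torque': array([ 3.90801952e-04, -4.40432560e+01, -1.76841617e+01,  6.33948483e-02,
        5.52642450e-02, -1.04994735e-04]), 'position': array([ 0.13808981, -0.60897978,  0.22180095]), 'tool_rot': array([ 9.93802989e-01,  1.11152823e-01,  4.79854309e-05, -8.16238202e-04]), 'ft_force': array([ 0.80612844, -0.10256561, -0.43827907]), 'moment': array([-0.06307832, -0.00908327, -0.01441134]), 'grip_force': 0.0, 'grip_width': 0.0871995099254617}
```

View pics/scene0.png

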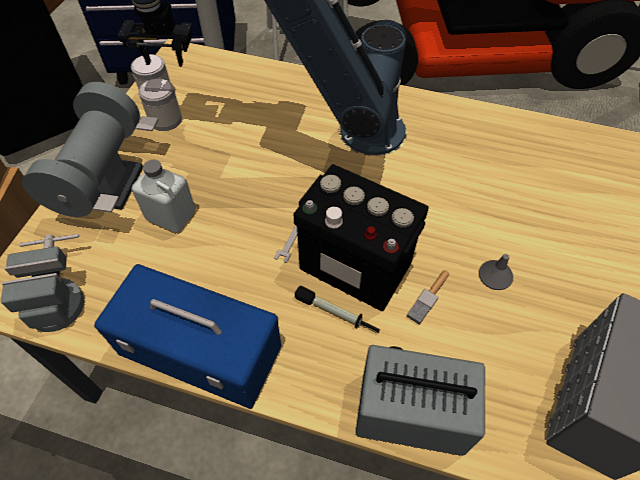

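View pics/side0.png

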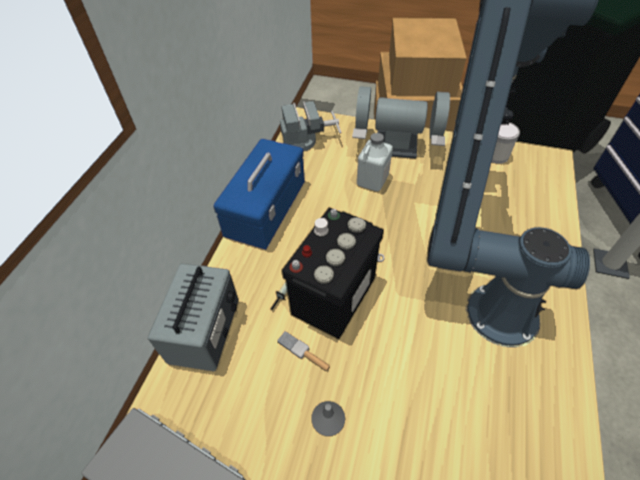

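The scene view shows the caps at about (331,183), (354,195), (378,206) and (403,217). In the side view they are at (357,225), (346,241), (336,257) and (324,274). The jar and boot are on the far (+x) side, and the jug is well off to the side. Next I'll triangulate the caps.

```bash
cat > m.py <<'E'
from h import *
S=[(331,183),(354,195),(378,206),(403,217)];D=[(357,225),(346,241),(336,257),(324,274)]
def blob(c,p,r=16):
    im=c['img'].astype(float).max(2); m=(im>90).astype(np.uint8)
    n,l,st,ce=cv2.connectedComponentsWithStats(m)
    k=l[p[1],p[0]]
    ys,xs=np.where(l==k); 
    pts=np.stack([xs,ys],1).astype(np.float32); hull=cv2.convexHull(pts); e=cv2.fitEllipse(hull)
    return e,st[k,4]
if __name__=='__main__':
    a=load('scene0');b=load('side0');P=[]
    for s,d in zip(S,D):
        ea,na=blob(a,s);eb,nb=blob(b,d)
        p,r=tri(ray(a,*ea[0]),ray(b,*eb[0])); P.append(p)
        print(np.round(p,4),np.round(r,4),na,nb,np.round(ea[0],1),np.round(ea[1],1),np.round(eb[1],1),np.round(plane(a,*ea[0],.263)[:2],4),np.round(plane(b,*eb[0],.263)[:2],4))
    P=np.array(P); print(np.linalg.norm(np.diff(P[:,:2],axis=0),axis=1), P.mean(0))
E
python3 m.py
```

```text
[0.4511 0.1458 0.1446] [0.1833 0.1833] 260 229128 [330.2 182.3] [15.7 20.5] [659.2 969.7] [ 0.4626 -0.0105] [0.458  0.3897]
[0.4825 0.0526 0.2633] [0.0013 0.0013] 260 224 [353.8 194.2] [15.8 20.4] [15.1 18.3] [0.4811 0.0515] [0.483  0.0537]
[0.4975 0.113  0.2638] [0.0011 0.0011] 274 243 [377.9 205.1] [16.3 21.1] [16.  18.8] [0.4959 0.112 ] [0.4981 0.1137]
[0.5116 0.1728 0.2628] [0.0012 0.0012] 281 256 [402.4 216.3] [16.9 21.4] [17. 19.] [0.5108 0.1718] [0.512  0.1741]
[0.09833058 0.06224543 0.06138118] [0.48565146 0.12103684 0.23362824]
```

```bash
python3 nudge.py '[[[0,0,-0.035,0.115],[0,0,-0.035,0.115],[0,0,-0.035,0.115],[0,0,-0.035,0.115]]]' 0 10
python3 nudge.py '[[[0.0085,-0.0386,0,0],[0.0085,-0.0386,0,0],[0.0085,-0.0386,0,0],[0.0085,-0.0386,0,0],[0.0085,-0.0386,0,0],[0.0085,-0.0386,0,0],[0.0085,-0.0386,0,0],[0.0085,-0.0386,0,0],[0.0085,-0.0386,0,0],[0.0085,-0.0386,0,0],[0.0085,-0.0386,0,0],[0.0085,-0.0386,0,0],[0.0085,-0.0386,0,0],[0.0085,-0.0386,0,0],[0.0085,-0.0386,0,0],[0.0085,-0.0386,0,0],[0.0085,-0.0386,0,0],[0.0085,-0.0386,0,0],[0,0,0,0],[0,0,0,0]]]'
python3 - <<'E'
from h import *
c=snap('wrist','w1'); print(c['xyz'],probe_bus.get_obs()['position'],robot.grip_depth)
E
```

```text
time: 0.48
position: [0.1381, -0.609, 0.3635]
tool_rot: [0.993, -0.121, -0.0, -0.001]
ft_force: [-0.2, -0.9, 1.5]
grip_width: 0.0676
grip_force: 0.0
time: 2.15
position: [0.4501, 0.0318, 0.3622]
tool_rot: [0.993, -0.116, -0.0, 0.0]
ft_force: [-0.3, -0.7, 0.6]
grip_width: 0.0006
grip_force: 0.0
[0.52233865 0.01603978 0.52383913] [0.44970344 0.03046313 0.36213381] 0.0187
```

View pics/w1.png

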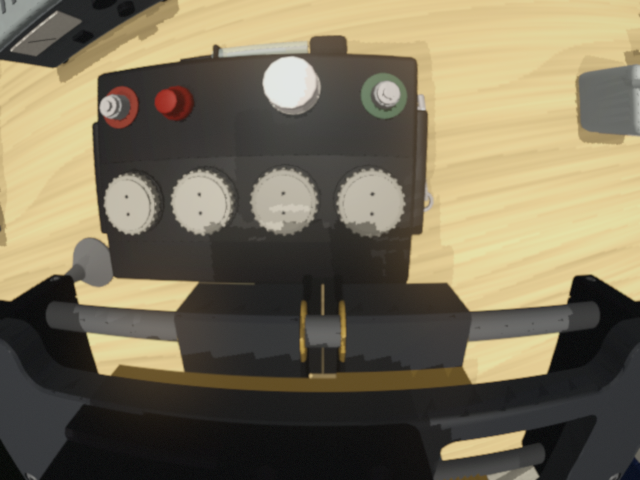

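The wrist view shows the four caps clearly at (132,203), (202,202), (284,201) and (371,202). The boot is at (174,102) and the jar at (291,85), both clear of the caps. Next I'll locate the caps by ray.

```bash
cat > m2.py <<'E'
from m import *
import sys
c=load(sys.argv[1]); g=c['img'].min(2)
m=((g>105)*255).astype(np.uint8); m=cv2.morphologyEx(m,cv2.MORPH_CLOSE,np.ones((9,9)))
a=load('scene0'); b=load('side0')
seeds=[(371,202),(284,201),(202,202),(132,203)]
P=[]
for i,s in enumerate(seeds):
    mm=m.copy(); msk=np.zeros_like(m); cv2.circle(msk,s,46,255,-1); n,l,st,ce=cv2.connectedComponentsWithStats(mm&msk)
    k=l[s[1],s[0]-10]; ys,xs=np.where(l==k); e=cv2.fitEllipse(cv2.convexHull(np.stack([xs,ys],1).astype(np.int32)))
    ea,_=blob(a,S[i]); L=[ray(c,*e[0],True),ray(a,*ea[0])]
    if i: L.append(ray(b,*blob(b,D[i])[0][0]))
    p,r=tri(*L); q=plane(c,*e[0],.264,True); P.append(q)
    # diameter on plane
    w=[np.linalg.norm(plane(c,e[0][0]-x/2,e[0][1],.266,True)-plane(c,e[0][0]+x/2,e[0][1],.266,True)) for x in e[1]]
    print(np.round(e[0],1),np.round(e[1],1),'tri',np.round(p,4),np.round(r,4),'plane',np.round(q[:2],4),'dia',np.round(w,4))
P=np.array(P); d=np.diff(P,axis=0); print(np.linalg.norm(d,axis=1), np.arctan2(-d[:,0],d[:,1]))
E
python3 m2.py w1
```

```text
[370.7 201.2] [65.6 69.1] tri [ 0.4719 -0.0072  0.2743] [0.0007 0.0007] plane [ 0.4696 -0.0075] dia [0.047  0.0496]
[283.5 200.8] [66.1 67.4] tri [0.4831 0.0528 0.2636] [0.0009 0.0015 0.0011] plane [0.484  0.0529] dia [0.0471 0.048 ]
[201.4 202.2] [61.1 65.8] tri [0.4976 0.1128 0.2636] [0.0003 0.0012 0.0011] plane [0.4979 0.1125] dia [0.0479 0.0516]
[119.9 205.9] [69.5 73. ] tri [0.5128 0.1755 0.2677] [0.0031 0.0038 0.002 ] plane [0.5131 0.1815] dia [0.0668 0.0703]
[0.06209493 0.06117732 0.07070959] [-0.23431345 -0.22857132 -0.2165912 ]
```

Triangulated cap 1 (y = -0.007) stands about 10 mm higher than the others, so I suspect that one. I'll go to its near edge and press gently.

```bash
python3 nudge.py '[[[0.0058,0.0162,0,0],[0.0057,0.0163,0,0],[0,0,0.03,0],[0,0,0.03,0],[0,0,0.016,0],[0,0,0,0],[0,0,0,0],[0,0,0,0]]]'
python3 - <<'E'
from h import *
c=snap('wrist','w2'); print(c['xyz'],probe_bus.get_obs()['position'],probe_bus.get_obs()['ft_force'])
E
```

```text
time: 2.87
position: [0.4543, -0.0056, 0.2877]
tool_rot: [0.993, -0.119, 0.001, 0.0]
ft_force: [0.5, 0.0, -0.3]
grip_width: 0.0007
grip_force: 0.0
[ 0.5258985  -0.02174955  0.44962374] [ 0.45460535 -0.005388    0.28800658] [ 0.26330395 -0.44770588  0.02379022]
```

View pics/w2.png

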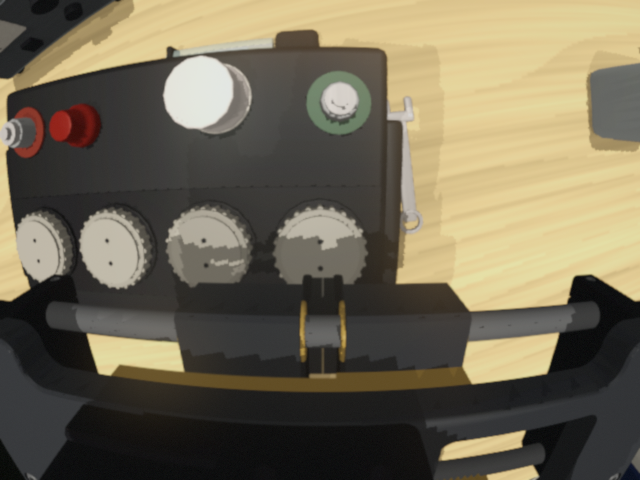

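The fingertip (320,285) is over the near edge of cap 1 (320,245). I'll step down in small moves and watch the force.

```bash
python3 nudge.py '[[[0,0,0.004,0],[0,0,0.004,0],[0,0,0.004,0],[0,0,0,0],[0,0,0,0]]]' | egrep 'pos|force'
for i in 1 2 3 ; do python3 nudge.py '[[[0,0,0.001,0],[0,0,0,0],[0,0,0,0]]]' | egrep 'pos|ft_'; done
```

```text
position: [0.4534, -0.0043, 0.2743]
ft_force: [0.5, 0.4, 0.4]
grip_force: 0.0
position: [0.4537, -0.0044, 0.2736]
ft_force: [0.5, 0.5, -0.1]
position: [0.4536, -0.0044, 0.2725]
ft_force: [-0.5, 0.0, 0.2]
position: [0.4536, -0.0044, 0.2715]
ft_force: [0.8, 0.6, -0.5]
```

```bash
for i in 1 2 3 4 ; do python3 nudge.py '[[[0,0,0.001,0],[0,0,0,0],[0,0,0,0]]]' | egrep 'pos|ft_'; done
```

```text
position: [0.4531, -0.0042, 0.2707]
ft_force: [-2.9, 0.9, 5.1]
position: [0.4528, -0.0041, 0.2699]
ft_force: [-3.2, 1.7, 6.4]
position: [0.4528, -0.0041, 0.269]
ft_force: [-5.0, 1.6, 8.0]
position: [0.4528, -0.0041, 0.2681]
ft_force: [-3.3, 0.4, 8.0]
```

Contact came at 0.271, above home height, and the edge gave way under 5–8 N. So cap 1 is the loose one. I'll lift, centre over it and press it home.

```bash
python3 nudge.py '[[[0,0,-0.008,0],[0,0,-0.002,0],[0.0085,0,0,0],[0.0085,0,0,0],[0,0,0.002,0],[0,0,0.002,0],[0,0,0,0],[0,0,0,0]]]' | egrep 'pos|ft_'
for i in 1 2 3 4 ; do python3 nudge.py '[[[0,0,0.001,0],[0,0,0,0],[0,0,0,0]]]' | egrep 'pos|ft_'; done
```

```text
position: [0.4697, -0.0083, 0.2729]
ft_force: [-1.0, 0.8, -0.3]
position: [0.47, -0.0084, 0.2725]
ft_force: [0.5, 0.9, 0.5]
position: [0.4701, -0.0084, 0.2715]
ft_force: [-0.4, 0.3, -0.5]
position: [0.4701, -0.0084, 0.2705]
ft_force: [-0.2, 0.2, 0.4]
position: [0.4705, -0.0085, 0.2697]
ft_force: [-0.4, -0.0, 1.6]
```

```bash
for i in 1 2 3 4 5; do python3 nudge.py '[[[0,0,0.001,0],[0,0,0,0],[0,0,0,0]]]' | egrep 'pos|ft_'; done
```

```text
position: [0.4712, -0.0086, 0.2691]
ft_force: [1.3, -1.2, 2.5]
position: [0.4713, -0.0086, 0.2685]
ft_force: [0.3, 0.2, 5.6]
position: [0.4713, -0.0086, 0.2676]
ft_force: [0.9, 0.7, 5.9]
position: [0.4713, -0.0086, 0.2667]
ft_force: [1.8, -0.2, 6.9]
position: [0.4714, -0.0086, 0.2662]
ft_force: [0.2, 0.5, 11.1]
```

```bash
for i in 1 2 3; do python3 nudge.py '[[[0,0,0.001,0],[0,0,0,0],[0,0,0,0]]]' | egrep 'pos|ft_'; done
```

```text
position: [0.4714, -0.0085, 0.2661]
ft_force: [-1.1, 1.4, 15.4]
position: [0.4715, -0.0086, 0.266]
ft_force: [-2.7, 1.1, 21.8]
position: [0.4716, -0.0086, 0.266]
ft_force: [-4.5, 1.7, 28.5]
```

Hard stop at 0.266, with force rising and no further motion, so it is home. I'll check both edges lightly for rocking.

```bash
python3 nudge.py '[[[0,0,-0.01,0],[0,0,-0.002,0],[0.008,0,0,0],[0.008,0,0,0],[0,0,0.004,0],[0,0,0.004,0],[0,0,0,0],[0,0,0,0]]]' | egrep 'pos|ft_'
for i in 1 2 3; do python3 nudge.py '[[[0,0,0.001,0],[0,0,0,0],[0,0,0,0]]]' | egrep 'pos|ft_'; done
python3 nudge.py '[[[0,0,-0.008,0],[0,0,0,0],[-0.011,0,0,0],[-0.011,0,0,0],[-0.01,0,0,0],[0,0,0.004,0],[0,0,0.002,0],[0,0,0,0],[0,0,0,0]]]' | egrep 'pos|ft_'
for i in 1 2; do python3 nudge.py '[[[0,0,0.001,0],[0,0,0,0],[0,0,0,0]]]' | egrep 'pos|ft_'; done
```

```text
position: [0.487, -0.0126, 0.266]
ft_force: [1.0, -1.1, 7.1]
position: [0.4871, -0.0127, 0.2658]
ft_force: [0.2, -0.6, 11.4]
position: [0.4872, -0.0127, 0.2657]
ft_force: [-2.9, -0.1, 16.4]
position: [0.4873, -0.0127, 0.2655]
ft_force: [-3.4, 0.3, 21.1]
position: [0.4509, -0.0035, 0.2658]
ft_force: [-10.7, 2.2, 20.0]
position: [0.4509, -0.0035, 0.2657]
ft_force: [-13.6, 2.2, 26.4]
position: [0.4509, -0.0035, 0.2655]
ft_force: [-13.9, 3.6, 31.8]
```

Both edges are firm at 0.2655–0.266, so it no longer rocks. I'll retreat and take one last look.

```bash
python3 nudge.py '[[[0,0,-0.02,0],[0,0,-0.03,0],[0,0,-0.03,0],[0,-0.03,-0.02,0],[0,0,0,0],[0,0,0,0],[0,0,0,0]]]' 
python3 - <<'E'
from h import *
snap('wrist','w3');snap('scene','scene3')
E
```

```text
time: 12.0
position: [0.4606, 0.0246, 0.3613]
tool_rot: [0.993, -0.118, -0.001, 0.0]
ft_force: [0.6, -0.1, -0.5]
grip_width: 0.0011
grip_force: 0.0
```

View pics/w3.png

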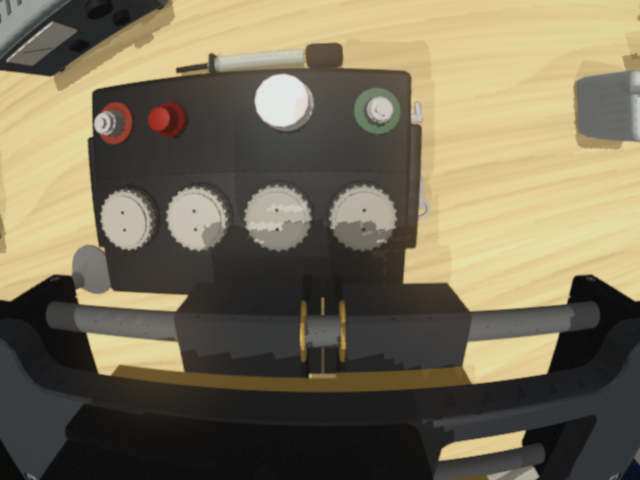

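All four caps now look alike at (129,218), (198,218), (277,217) and (363,217). The jar, boot and other items on the battery haven't moved, so I'm handing in.

```bash
python3 -c "
from rig import robot, camrig, probe_bus
print(robot.hand_in())"
```

```text
the job is handed in; nothing more can be done
None
```

I found the loose cap at the right-hand (−y) end of the row and pressed it home: it stops firm at 0.266 m and no longer rocks at either edge, with a peak press of about 35 N; I pressed no other caps, moved nothing else, and handed the job in at about 12 s.

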